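# Index the drilling jig to the next hole

### The job

The hole under the drill bush of the indexing jig is finished: set the jig for the next one, on the side of the white-circled punch mark, not on the side of the bolt that is already in. Hook the fingertips under the pull ring without pinching or gripping it, gently lift the spring index pin clear out of its hole, swing the arm one hole over so that the drill bush stands above the mark, then let go so that the pin drops fully home in that hole. Leave the tools and parts round the jig as they are.

Things in the scene. Friction and masses are not known exactly. Their poses are not given: they have to be found in the camera images.
- jig: drilling jig, screwed down: grey base 14 mm thick, dark round flange blank (146 mm across, top at z 30 mm) round a spindle and, on the side facing the robot's right, an arched index plate (top at z 36 mm, outer radius 141 mm) with five holes on a radius of 125 mm, one every 30 degrees. Origin on the chest top under the spindle, x from the middle hole to the spindle, z up
- pivot (a point): top of the jig's spindle, about which the arm swings, 80 mm above the chest top. Behind the chest the doors of a tall steel cabinet stand 0.79 m ahead of the robot's base, so keep the hand clear of them; on the robot's right of the jig only low things lie
- swing_arm (a joint): arm angle, rad: 0 in the middle hole, where it starts; positive anticlockwise seen from above. Holes at -1.047, -0.524, 0, 0.524, 1.047. The flat grey arm is 14 mm thick, 29 to 43 mm wide, its top 60 mm above the chest top. It moves only with the pin out of its hole, then with about 1 N at the ring, and stays where left
- index_pin (a joint): lift of the index pin, m: 0 fully home, at most 0.022. Upright 10 mm pin with a round nose, at the arm's outer end 125 mm from the spindle; goes 12 mm into the index plate with 1.3 mm side play. Spring and weight push it down with 6 N at the bottom, 9 N at the top. From 0.012 on the arm is free; let go between holes, the nose rides on the plate and drops into the next hole it meets
- ring (a point): centre of the opening of the pull ring, 0.1075 m above the chest top with the pin home. Rounded oblong of 7 mm steel rod rigid with the pin, opening 52 mm wide across the arm and 48 mm long, foot welded to the pin head. It leans 45 degrees from upright towards the spindle, so fingers pointing down and towards the spindle go through. Site x from the pin to the spindle, y across the arm, z up
- ring_bar (a point): middle of the pull ring's upper bar (7 mm rod, straight for 27 mm across the arm), under which the fingertips hook; 19.5 mm nearer the spindle and 19.5 mm higher than point ring. Below the ring nothing stands higher than the arm's top (60 mm), except the pin's housing under the ring's foot (78 mm) and the drill bush (70 mm)
- bush (a point): centre of the lower end of the steel drill bush on the arm, 55 mm from the spindle towards the pin, 38 mm above the chest top
- mark: punch mark on the flange in a circle of 21 mm drawn with white paint, one hole (30 degrees about the spindle) to one side of the bush; origin on the flange's top, 55 mm from the spindle
- bolt: hexagon bolt head with washer, 18 mm wide and 7 mm high, fixed in the flange hole on the other side of the bush; origin on the flange's top, 55 mm from the spindle
- spanner_13: combination spanner lying right of the jig, 164 mm long, 8 mm thick; origin under its middle
- marker: white paint marker lying right of the jig, 131 mm long, 14 mm thick; origin under its middle
- hex_bolt_0: spare hexagon bolt lying on its side on the chest top by the jig, 42 mm long, 18 mm high; origin under its middle
- chest_nut_0: hexagon nut lying on the chest top by the jig, 20 mm wide, 10 mm high; origin under its middle
- solvent_tin: open cream tin with a brush handle sticking out, 85 mm across, 191 mm high; origin at the middle of its underside
- brush_jar: glass jar, 70 mm across, 83 mm high; origin at the middle of its underside
- chest_spray: red spray can, 67 mm across, 209 mm high; origin at the middle of its underside
- insulating_tape: black roll of insulating tape lying flat, 58 mm across, 19 mm high; origin at the middle of its underside

How it is judged:
By the outcome, as a careful person would: the job done as asked, in the order asked, and still so for the second after the job is handed in, with the robot touching nothing.
It also fails if it takes over 35 s, if anything falls off the work surface, if the arm or the gripper's body presses on something with over 40 N, if the wrist force passes 120 N, or if a joint passes its speed limit or range.

### The arm

A 7-joint arm with a two-finger parallel gripper is mounted at the origin on a cart in front of the work surface, level with it; the furniture and walls round the work are solid. World frame = base frame: x ahead of the robot, y to its left, z up, the work surface at z = 0. Lengths are in m, angles in rad, forces in N, time in s.
With the tool pointing down it reaches from about 0.4 to 0.85 m from the base axis. Payload 4.5 kg.
Tool frame: the origin (TCP) lies on the centre line of the jaws, within the pads' length; the fingertips stand 17 mm ahead of it and the grasp point (between the pads) lies 2 mm behind it; z points along the fingers, y is the line along which they close (so a half turn about z gives the same grasp; the last joint's range is limited). The gripper opens to 88 mm and grips with 3 to 60 N. Pads are 18 mm wide; open, the fingers measure 123 mm over their backs; the gripper's body (75 mm by 187 mm) begins 45 mm behind the grasp point.
Start: joints at [-1.21, 0.689, -0.195, 1.565, 0.157, 0.902, -0.215], TCP at [0.201, 0.592, 0.256] pointing down, gripper open.
Joint ranges: [-3.01, 3.01], [-0.46, 2.08], [-1.47, 1.51], [0.13, 2.56], [-1, 4.14], [0.04, 2.09], [-2.66, 2.66]. Speed limits (rad/s): [2.57, 2.57, 3.14, 3.14, 3.14, 3.14, 3.14].

### API

Orientations are given as a unit quaternion [x, y, z, w].
In Python, from workcell import get_obs, eyes, env, models gives the robot as it stands.
- The arm moves only by the tool drive_tool, never from a script. Its argument "plan" is a list that holds one entry, the list of rows, each a list of 6 numbers: the shift along the tool's x, y, z in mm, then the turn, a rotation vector about the tool's x, y, z in rad. In form: [[[dx, dy, dz, rx, ry, rz], ...]]. A call has 1 to 8 rows; each row shifts and turns the commanded pose from where the row before left it, along the tool's axes as they then stand; what a row does not reach is not made up. A row lasts 1/8 s, in which the tool goes at most 62.5 mm and 10.7 degrees, less where a joint would pass 70% of its speed; a pose out of reach is approached as far as the arm can. A call with a gripper value outside its range is refused whole. "claw" is the opening, from -1 (shut) to 1 (fully open), so that 0 is half open, set as the call begins (left out, the last holds). The fingers move at their own pace and stop on an object; "grip_force" is the grip in N (left out, the last holds). Time passes only in rows, so rows that do not move let the fingers close. It gives the time, the measured TCP pose, the force, the opening and the grip force at its end, in the units of the state.
- get_obs(): the state, without advancing time (a new reading comes with each control period).
- eyes.snapshot(name): name is "scene" or "top" or "wrist"; returns the picture (480x640x3 uint8, red, green, blue); there is no depth.
- eyes.camera_params(name): a dict with "mtx" (3x3 intrinsics, pixels), "pose" (4x4, takes a point from camera to world coordinates); the wrist camera has in their place "hand_eye" (4x4, takes a point from camera to tool coordinates, whose origin is the TCP and whose axes are the flange's). Camera axes: x right, y down, z forward; pixel columns grow to the right and rows downward; lengths in m; the calibration is good to about 2 mm. A picture is of the moment at which its call begins: read the wrist's pose just before it. camera_params takes no time and is no camera call.
- env.close_job(): hands the job in; it is judged then, once.
Trained networks look in the newest picture that a camera, given by its name, has taken for a name from the list of things; names that differ only in an ending like _2 or _b are one class to them, and where a whole thing is asked for, a point or a joint stands for the part that bears it (a point fixed in the world has none). Each returns a list of dicts, best first, with "score" (0 to 1); they miss things now and then, are a little off and sometimes report something else, mostly with a low value. They report only what shows in the picture. A call takes as long as a camera call.
- models.spot_in(camera, label): "box" ([left, top, right, bottom] in pixels, round what is visible of it).
The state is a dict: "time": time; "qpos": joint angles; "dq": joint speeds; "effort": joint torques, N m; "tool_pos": TCP position; "tool_rot": TCP orientation; "force": force on the tool from outside, world axes, zero at the start; "ft_torque": the same for the moment, N m; "finger_gap": opening from 0.0 (shut) to 1.0 (fully open); "finger_force": force on a finger pad.
Only numpy, scipy, OpenCV 4.12 (cv2) and the standard library are available. Lean on these libraries where they do the work, as an engineer would, in place of code of your own. Each camera call takes 0.05 s, during which the arm holds its last target. There are 200 camera calls.

## Working session

There is one attempt and no reset: what is moved stays moved. The work goes in short steps, Python scripts to look and compute and a tool call to move; the robot and the scene stay as the last step left them, time stands still between calls to the robot, and variables do not carry over. Pictures are saved under pics/ and viewed, at most 10 in all, crops included, and the job is handed in when it is done.

Besides the shell and the picture viewer there is one more tool, called after "Request:" as name(argument=value, ...) on one line, values as JSON. drive_tool: Moves the arm, as the interface text tells. Its arguments: {"type":"object","properties":{"plan":{"type":"array"},"claw":{"type":"number"},"grip_force":{"type":"number"}},"required":["plan"]}

```bash
ls; mkdir -p pics; python3 - <<'E'
from workcell import get_obs, eyes, env, models
import cv2, numpy as np
np.set_printoptions(precision=4,suppress=True)
o=get_obs(); print(o)
for c in ["scene","top"]:
    im=eyes.snapshot(c); cv2.imwrite(f"pics/{c}0.png",im[:,:,::-1])
    p=eyes.camera_params(c); print(c,p)
    for l in ["jig","pivot","ring","ring_bar","bush","mark","bolt","swing_arm","index_pin"]:
        try: print(l,[(np.round(d['box']),round(d['score'],2)) for d in models.spot_in(c,l)[:2]])
        except Exception as e: print(l,e)
print(eyes.camera_params("wrist"))
E
```

```text
pics
{'time': 0.0, 'qpos': array([-1.2102,  0.69  , -0.1945,  1.5663,  0.1573,  0.9025, -0.2151]), 'dq': array([-0.0005,  0.0004, -0.0004, -0.0013,  0.0013, -0.0004, -0.0002]), 'effort': array([ -0.0002, -52.7563,  -1.2671, -15.3428,  -0.0527,   0.0065,
         0.0002]), 'tool_pos': array([0.2005, 0.5913, 0.2549]), 'tool_rot': array([ 0.1627,  0.9867, -0.0009, -0.0001]), 'force': array([ 0.1725,  0.7308, -0.1955]), 'ft_torque': array([ 0.0032, -0.0762,  0.0317]), 'finger_force': 0.0, 'finger_gap': 0.9969456522809559}
scene {'mtx': array([[458.7668,   0.    , 325.3954],
       [  0.    , 458.7668, 236.0633],
       [  0.    ,   0.    ,   1.    ]]), 'pose': array([[ 0.8593, -0.1989,  0.4713,  0.1474],
       [-0.511 , -0.3748,  0.7735, -0.6726],
       [ 0.0228, -0.9055, -0.4237,  0.4736],
       [ 0.    ,  0.    ,  0.    ,  1.    ]])}
jig [(array([234., 232., 363., 317.]), 0.57)]
pivot [(array([234., 234., 361., 322.]), 0.83), (array([302., 231., 340., 273.]), 0.74)]
ring [(array([300., 236., 336., 276.]), 0.82)]
ring_bar [(array([298., 234., 338., 270.]), 0.6)]
bush [(array([278., 2
[... 606 characters left out ...]
89., 364., 328.]), 0.76)]
pivot [(array([253., 194., 366., 328.]), 0.93), (array([308., 242., 318., 246.]), 0.51)]
ring []
ring_bar [(array([333., 232., 362., 269.]), 0.96)]
bush [(array([281., 235., 363., 272.]), 0.95)]
mark [(array([311., 263., 322., 281.]), 0.47)]
bolt []
swing_arm [(array([281., 236., 365., 275.]), 0.81)]
index_pin [(array([338., 228., 361., 270.]), 0.75)]
{'mtx': array([[371.7581,   0.    , 319.9586],
       [  0.    , 371.7581, 235.7398],
       [  0.    ,   0.    ,   1.    ]]), 'hand_eye': array([[ 0.0004, -0.9596, -0.2812,  0.0734],
       [ 1.    ,  0.0003,  0.0004, -0.0006],
       [-0.0003, -0.2812,  0.9596, -0.1291],
       [ 0.    ,  0.    ,  0.    ,  1.    ]])}
```

```bash
python3 - <<'E'
import cv2,numpy as np
a=cv2.imread('pics/top0.png')[160:350,220:420]; b=cv2.imread('pics/scene0.png')[200:340,210:390]
a=cv2.resize(a,None,fx=3,fy=3,interpolation=2);cv2.imwrite('pics/top0c.png',a)
E
```

```text
(no output)
```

View pics/top0c.png

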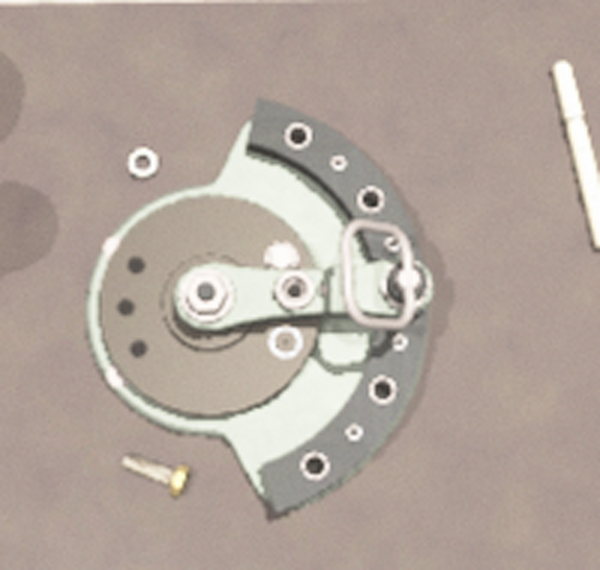

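View pics/scene0.png

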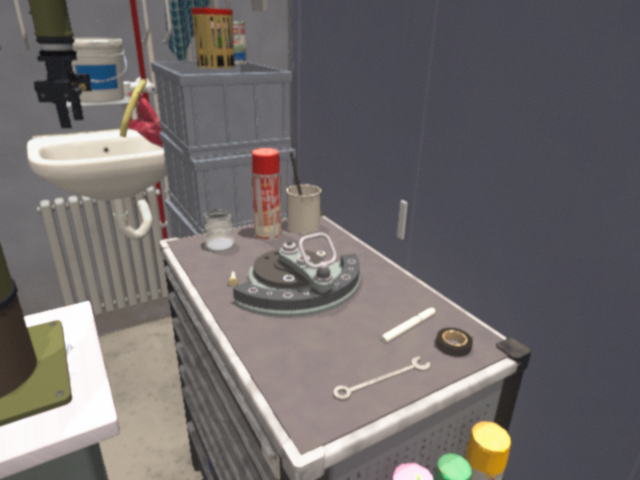

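The top view shows the arm pointing to image right (world −y). The white-circled mark is at about crop (285,342), on the robot side, and the bolt is at (282,255), on the far side. So the arm must go to −0.524, clockwise, with the pin moving towards −x.

```bash
cat > h.py <<'E'
from workcell import get_obs, eyes, env, models
import cv2, numpy as np
from scipy.spatial.transform import Rotation as R
np.set_printoptions(precision=4,suppress=True)
def ray(cam,uv,z,wp=None):
    p=eyes.camera_params(cam)
    if 'pose' in p: T=p['pose']
    else: T=wp@p['hand_eye']
    d=T[:3,:3]@np.linalg.inv(p['mtx'])@[*uv,1]; c=T[:3,3]
    return c+d*(z-c[2])/d[2]
def proj(cam,X,wp=None):
    p=eyes.camera_params(cam); T=p['pose'] if 'pose' in p else wp@p['hand_eye']
    c=T[:3,:3].T@(np.array(X)-T[:3,3]); u=p['mtx']@c; return u[:2]/u[2]
def wpose(o=None):
    o=o or get_obs(); T=np.eye(4); T[:3,:3]=R.from_quat(o['tool_rot']).as_matrix(); T[:3,3]=o['tool_pos']; return T
def delta(P,Rm,o=None):
    "remaining shift (tool axes now, mm) and rotvec in tool axes"
    T=wpose(o); return (T[:3,:3].T@(np.array(P)-T[:3,3])*1e3).round(1), R.from_matrix(T[:3,:3].T@Rm).as_rotvec().round(3)
E
python3 - <<'E'
from h import *
f=lambda x,y:(220+x/3-.33,160+y/3-.33)
pv=ray('top',f(205,292),.08); print('pivot',pv)
for n,xy in dict(h2=(298,135),h1=(371,199),hm1=(382,389),hm2=(314,466)).items():
    q=ray('top',f(*xy),.036); print(n,q,np.linalg.norm((q-pv)[:2]))
print('mark',ray('top',f(285,342),.03),'bush',ray('top',f(294,290),.07),'bar',ray('top',f(350,270),.127))
for l in ["solvent_tin","brush_jar","chest_spray"]:
    d=models.spot_in('top',l)[:1]+models.spot_in('scene',l)[:1]
    print(l,[(np.round(e['box']),e['score']) for e in d])
    for c in ('top','scene'):
        for e in models.spot_in(c,l)[:1]:
            b=e['box'];print(c,ray(c,((b[0]+b[2])/2,b[3]-5),0))
E
```

```text
pivot [0.5132 0.0583 0.08  ]
h2 [ 0.6249 -0.0007  0.036 ] 0.12627584705057343
h1 [ 0.5805 -0.048   0.036 ] 0.1258364456530868
hm1 [ 0.4557 -0.0517  0.036 ] 0.12423093824643283
hm2 [ 0.4078 -0.0073  0.036 ] 0.12423965140193402
mark [0.4878 0.0099 0.03  ] bush [0.5152 0.0035 0.07  ] bar [ 0.5171 -0.0297  0.127 ]
solvent_tin [(array([252., 190., 367., 328.]), 0.53), (array([285., 155., 320., 235.]), 0.72)]
top [0.3953 0.0222 0.    ]
scene [0.6424 0.2515 0.    ]
brush_jar [(array([158., 283., 208., 319.]), 0.59), (array([205., 210., 237., 254.]), 0.63)]
top [0.4162 0.2697 0.    ]
scene [0.4291 0.2437 0.    ]
chest_spray [(array([136., 203., 206., 258.]), 0.56), (array([252., 146., 278., 241.]), 0.63)]
top [0.5397 0.2994 0.    ]
scene [0.5455 0.2627 0.    ]
```

```bash
cat >> h.py <<'E'
PV=np.array([.5145,.0584,0]); JX=np.array([-.030,.99955,0]); Z=np.array([0,0,1.])
def frame(a,tilt=45):
    "tool rotation for arm angle a; tilt below horizontal"
    jx=R.from_rotvec([0,0,a]).apply(JX); t=np.radians(tilt)
    z=np.cos(t)*jx-np.sin(t)*Z; x=np.sin(t)*jx+np.cos(t)*Z
    return np.c_[x,np.cross(z,x),z],jx
def rows(wps,T=None,pr=True):
    "wps: list of (P,Rm,n)"
    from scipy.spatial.transform import Slerp
    T=wpose() if T is None else T; P,Rc=T[:3,3].copy(),T[:3,:3].copy(); out=[]
    for Pt,Rt,n in wps:
        rv=R.from_matrix(Rc.T@Rt).as_rotvec(); P0,R0=P.copy(),Rc.copy()
        for i in range(1,n+1):
            Pi=P0+(np.array(Pt)-P0)*i/n; Ri=R0@R.from_rotvec(rv*i/n).as_matrix()
            d=np.r_[(Rc.T@(Pi-P)*1e3).round(0),R.from_matrix(Rc.T@Ri).as_rotvec().round(3)]
            out.append(d.tolist()); P=P+Rc@d[:3]/1e3; Rc=Rc@R.from_rotvec(d[3:]).as_matrix()
    for i in range(0,len(out),8): print(out[i:i+8])
E
python3 - <<'E'
from h import *
F,jx=frame(0); ring=PV-.1065*jx+.1075*Z; print(ring)
pre=ring-.11*F[:,2]; print(pre)
T=wpose()
rows([([.27,.45,.33],T[:3,:3],3),([.36,.15,.33],T[:3,:3],6),([.45,-.06,.30],F,9),(pre,F,3)])
E
```

```text
[ 0.5177 -0.0481  0.1075]
[ 0.52   -0.1258  0.1853]
[[-37.0, -37.0, -25.0, 0.0, 0.0, 0.0], [-37.0, -38.0, -25.0, 0.0, 0.0, 0.0], [-37.0, -37.0, -24.0, 0.0, 0.0, 0.0], [-30.0, -43.0, -0.0, 0.0, 0.0, 0.0], [-31.0, -42.0, -0.0, 0.0, 0.0, 0.0], [-30.0, -43.0, -0.0, 0.0, 0.0, 0.0], [-30.0, -42.0, -0.0, 0.0, 0.0, 0.0], [-30.0, -43.0, -0.0, 0.0, 0.0, 0.0]]
[[-31.0, -42.0, -0.0, 0.0, 0.0, 0.0], [-17.0, -19.0, 3.0, -0.053, 0.076, 0.128], [-19.0, -17.0, 1.0, -0.053, 0.076, 0.127], [-22.0, -14.0, -1.0, -0.052, 0.076, 0.128], [-22.0, -11.0, -4.0, -0.053, 0.076, 0.127], [-24.0, -8.0, -6.0, -0.053, 0.076, 0.128], [-24.0, -4.0, -8.0, -0.053, 0.076, 0.127], [-23.0, -1.0, -10.0, -0.053, 0.076, 0.128]]
[[-23.0, 2.0, -12.0, -0.052, 0.076, 0.128], [-21.0, 6.0, -13.0, -0.053, 0.077, 0.127], [-43.0, 23.0, 11.0, -0.0, -0.0, 0.0], [-43.0, 22.0, 11.0, -0.0, -0.0, 0.0], [-43.0, 23.0, 11.0, -0.0, -0.0, 0.0]]
```

Request:
drive_tool(plan=[[[-37,-37,-25,0,0,0],[-37,-38,-25,0,0,0],[-37,-37,-24,0,0,0],[-30,-43,0,0,0,0],[-31,-42,0,0,0,0],[-30,-43,0,0,0,0],[-30,-42,0,0,0,0],[-30,-43,0,0,0,0]]], claw=-1, grip_force=5)

```text
time: 2.6
tool_pos: [0.3449, 0.1986, 0.33]
tool_rot: [0.163, 0.987, 0.0, 0.0]
force: [1.2, -0.3, 0.4]
finger_gap: 0.121
finger_force: 0.0
```

Request:
drive_tool(plan=[[[-31,-42,0,0,0,0],[-17,-19,3,-0.053,0.076,0.128],[-19,-17,1,-0.053,0.076,0.127],[-22,-14,-1,-0.052,0.076,0.128],[-22,-11,-4,-0.053,0.076,0.127],[-24,-8,-6,-0.053,0.076,0.128],[-24,-4,-8,-0.053,0.076,0.127],[-23,-1,-10,-0.053,0.076,0.128]]])

```text
time: 3.6
tool_pos: [0.4311, -0.0138, 0.3068]
tool_rot: [0.559, 0.77, 0.216, -0.221]
force: [-0.1, -0.0, 0.6]
finger_gap: 0.002
finger_force: 0.0
```

```bash
python3 - <<'E'
from h import *
o=get_obs();print(o['time'],o['tool_pos'],o['qpos'],o['finger_gap'])
F,jx=frame(0); ring=PV-.1065*jx+.1075*Z
rows([([.45,-.06,.30],F,3),(ring-.11*F[:,2],F,4)])
E
```

```text
3.6 [ 0.4311 -0.0138  0.3068] [ 0.3902  0.5391 -0.1349  1.9452 -0.5833  1.0343  0.9789] 0.002225566215928525
[[-15.0, 1.0, -8.0, -0.034, 0.05, 0.084], [-14.0, 3.0, -8.0, -0.034, 0.05, 0.084], [-14.0, 5.0, -9.0, -0.034, 0.051, 0.084], [-32.0, 17.0, 8.0, -0.0, -0.0, -0.0], [-32.0, 17.0, 9.0, -0.0, -0.0, -0.0], [-33.0, 17.0, 8.0, -0.0, -0.0, -0.0], [-32.0, 17.0, 8.0, -0.0, -0.0, -0.0]]
```

Request:
drive_tool(plan=[[[-15,1,-8,-0.034,0.05,0.084],[-14,3,-8,-0.034,0.05,0.084],[-14,5,-9,-0.034,0.051,0.084],[-32,17,8,0,0,0],[-32,17,9,0,0,0],[-33,17,8,0,0,0],[-32,17,8,0,0,0],[0,0,0,0,0,0]]])

```text
time: 4.6
tool_pos: [0.5199, -0.1257, 0.1833]
tool_rot: [0.643, 0.664, 0.265, -0.275]
force: [-1.2, 0.2, 0.5]
finger_gap: 0.005
finger_force: 0.0
```

```bash
python3 - <<'E'
from h import *
o=get_obs();print(o['time'],o['tool_pos'],o['qpos'])
F,jx=frame(0); ring=PV-.1065*jx+.1075*Z
T=wpose(o); print(delta(ring-.11*F[:,2],F,o))
im=eyes.snapshot('wrist')[:,:,::-1].copy(); cv2.imwrite('pics/w1.png',im)
for l in ["ring","ring_bar","bush","mark","bolt"]: print(l,[(np.round(d['box']),round(d['score'],2)) for d in models.spot_in('wrist',l)[:2]])
print('ring',proj('wrist',ring,T)); 
for s in(-1,1):print('barends',proj('wrist',ring+.0275*F[:,0]+s*.0135*F[:,1],T),'sides',proj('wrist',ring+s*.0295*F[:,1],T))
print('pivot',proj('wrist',PV+.08*Z,T))
E
```

```text
4.6 [ 0.5199 -0.1257  0.1833] [ 0.5499  0.9071 -0.0832  1.6674 -0.6716  1.1204  0.9899]
(array([ 1.3,  0.1, -1.5]), array([-0.004,  0.001,  0.001]))
ring [(array([264., 188., 366., 287.]), 0.96), (array([332.,   0., 395.,  83.]), 0.56)]
ring_bar [(array([265., 190., 371., 290.]), 0.79)]
bush [(array([265., 152., 364., 281.]), 0.9), (array([171., 124., 461., 332.]), 0.39)]
mark [(array([278., 211., 298., 229.]), 0.64)]
bolt [(array([339., 207., 355., 230.]), 0.69)]
ring [322.3889 237.6036]
barends [301.6296 196.8407] sides [278.2196 237.5175]
barends [343.3811 196.9048] sides [366.5977 237.6897]
pivot [322.3279 144.7655]
```

View pics/w1.png

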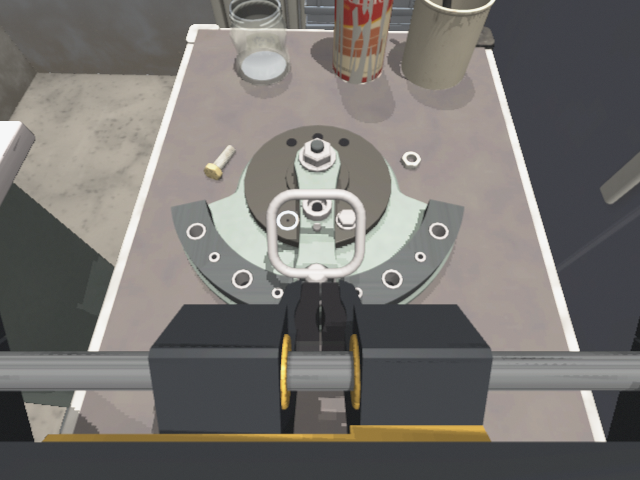

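The wrist view confirms the setup: ring at about (317,235), mark to the left at (288,220), bolt to the right at (347,219). The ring sits about 2 mm to the tool's −y and 2 mm to its +x from my estimate. Next I insert the closed fingers through the ring.

Request:
drive_tool(plan=[[[3,-2,15,0,0,0],[0,0,20,0,0,0],[0,0,20,0,0,0],[0,0,20,0,0,0],[0,0,15,0,0,0],[0,0,15,0,0,0],[0,0,12,0,0,0],[0,0,0,0,0,0]]])

```text
time: 5.9
tool_pos: [0.5146, -0.0394, 0.1043]
tool_rot: [0.642, 0.665, 0.265, -0.275]
force: [0.2, 0.5, 0.8]
finger_gap: 0.011
finger_force: 0.0
```

```bash
python3 - <<'E'
from h import *
o=get_obs();print(o['time'],o['tool_pos'],o['force'])
F,jx=frame(0); ring=PV-.1065*jx+.1075*Z
print((F.T@(o['tool_pos']-ring))*1e3)
a=eyes.snapshot('wrist')[150:390,160:480,::-1]; b=eyes.snapshot('scene')[150:330,220:460,::-1]; 
a=cv2.resize(a,(533,400));b=cv2.resize(b,(267,200))
c=np.zeros((400,800,3),np.uint8); c[:,:533]=a; c[:200,533:]=b; cv2.imwrite('pics/i1.png',c)
E
```

```text
5.9 [ 0.5146 -0.0394  0.1043] [0.1708 0.5218 0.8437]
[ 3.899  -2.8277  8.4089]
```

View pics/i1.png

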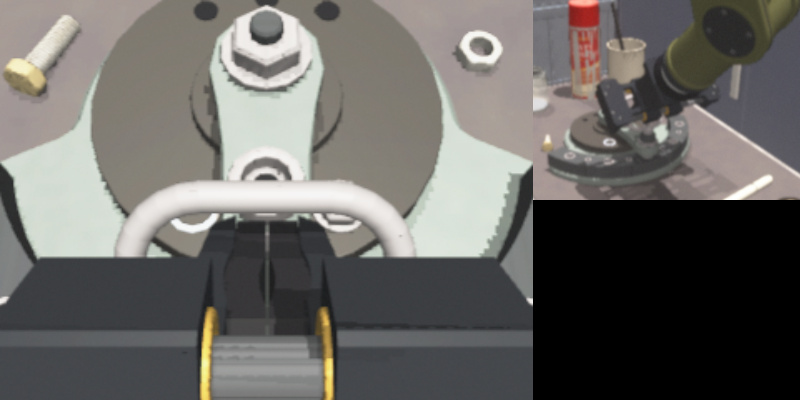

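The fingers are through the ring and centred (split line at 268, ring centre at 265). Next I close the gap to the bar and lift gently.

Request:
drive_tool(plan=[[[3,0,0,0,0,0],[3,0,0,0,0,0],[2,0,-2,0,0,0],[1,0,-1,0,0,0],[1,0,-1,0,0,0],[0,0,0,0,0,0]]])

```text
time: 6.75
tool_pos: [0.5146, -0.0365, 0.1142]
tool_rot: [0.643, 0.665, 0.265, -0.274]
force: [-1.5, -0.7, -1.8]
finger_gap: 0.006
finger_force: 1.2
```

Request:
drive_tool(plan=[[[1,0,-1,0,0,0],[1,0,-1,0,0,0],[1,0,-1,0,0,0],[1,0,-1,0,0,0],[0,0,0,0,0,0]]])

```text
time: 7.38
tool_pos: [0.515, -0.0366, 0.12]
tool_rot: [0.643, 0.665, 0.265, -0.274]
force: [-1.3, -1.3, -6.7]
finger_gap: 0.006
finger_force: 3.5
```

Request:
drive_tool(plan=[[[1,0,-1,0,0,0],[1,0,-1,0,0,0],[1,0,-1,0,0,0],[1,0,-1,0,0,0],[1,0,-1,0,0,0],[1,0,-1,0,0,0],[1,0,-1,0,0,0],[0,0,0,0,0,0]]])

```text
time: 8.38
tool_pos: [0.5149, -0.0364, 0.1301]
tool_rot: [0.642, 0.665, 0.265, -0.274]
force: [-0.2, -4.1, -6.9]
finger_gap: 0.009
finger_force: 4.4
```

```bash
python3 - <<'E'
from h import *
o=get_obs();print(o['time'],o['tool_pos'],o['force'],o['qpos'])
a=eyes.snapshot('wrist')[150:390,160:480,::-1]; b=eyes.snapshot('scene')[190:310,230:390,::-1]; 
a=cv2.resize(a,(400,300));b=cv2.resize(b,(400,300))
cv2.imwrite('pics/i2.png',np.hstack([a,b]))
E
```

```text
8.375 [ 0.5149 -0.0364  0.1301] [-0.1555 -4.0707 -6.86  ] [ 0.4678  0.9556 -0.1631  1.8276 -0.7911  0.8802  1.0607]
```

View pics/i2.png

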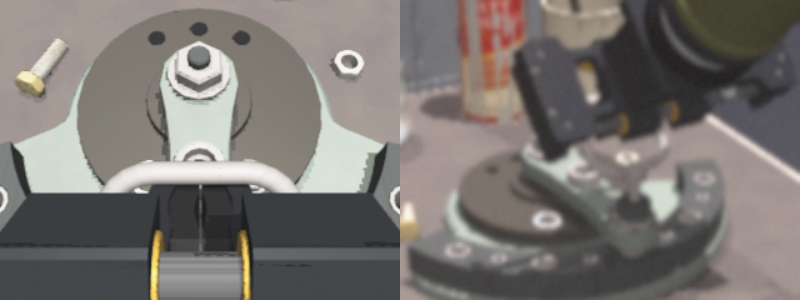

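```bash
python3 - <<'E'
from h import *
F,jx=frame(0); ring=PV-.1065*jx+.1075*Z; bar=ring+.0195*(jx+Z)
T0=np.eye(4);T0[:3,:3]=F;T0[:3,3]=[0.5146,-0.0394,0.1043]
T1=T0.copy();T1[:3,3]=[0.5149,-0.0364,0.1301]
print('before',proj('wrist',bar,T0))
for h in(0,.004,.008,.010,.012,.014,.016,.018):print(h,proj('wrist',bar+h*Z,T1))
E
```

```text
before [331.1686 272.5789]
0 [328.6455 304.3647]
0.004 [328.8499 301.1578]
0.008 [329.0643 297.7943]
0.01 [329.1755 296.0503]
0.012 [329.2894 294.2627]
0.014 [329.4062 292.4298]
0.016 [329.526  290.5499]
0.018 [329.649  288.6212]
```

The pin is about 13 mm up. I lift 4 mm more and then plan the swing.

Request:
drive_tool(plan=[[[1,0,-1,0,0,0],[1,0,-1,0,0,0],[1,0,-1,0,0,0],[0,0,0,0,0,0]]])

```text
time: 8.98
tool_pos: [0.5149, -0.0363, 0.1343]
tool_rot: [0.642, 0.665, 0.265, -0.274]
force: [0.1, -6.0, -8.5]
finger_gap: 0.007
finger_force: 4.6
```

```bash
cat >> h.py <<'E'
def swing(da,n,dz=0,T=None):
    T=wpose() if T is None else T; P,Rc=T[:3,3].copy(),T[:3,:3].copy(); P0=P.copy();R0=Rc.copy();out=[]
    for i in range(1,n+1):
        S=R.from_rotvec([0,0,da*i/n]).as_matrix()
        Pi=PV+S@(P0-PV)+[0,0,dz*i/n]; Ri=S@R0
        d=np.r_[(Rc.T@(Pi-P)*1e3).round(1),R.from_matrix(Rc.T@Ri).as_rotvec().round(3)]
        out.append(d.tolist()); P=P+Rc@d[:3]/1e3; Rc=Rc@R.from_rotvec(d[3:]).as_matrix()
    print(out); print('end',P,delta(P0*0+PV+R.from_rotvec([0,0,da]).apply(P0-PV)+[0,0,dz],Rc)[0])
E
python3 - <<'E'
from h import *
o=get_obs();print(o['time'],o['tool_pos'],o['force'],o['qpos'])
swing(-.524,12)
E
```

```text
8.975 [ 0.5149 -0.0363  0.1343] [ 0.1062 -6.0044 -8.531 ] [ 0.4669  0.9483 -0.1616  1.8276 -0.7893  0.8862  1.0553]
[[0.2, -4.1, 0.1, -0.031, -0.0, 0.031], [0.1, -4.2, 0.2, -0.031, -0.0, 0.031], [0.2, -4.1, 0.1, -0.03, -0.0, 0.031], [0.1, -4.1, 0.2, -0.031, -0.0, 0.031], [0.2, -4.1, 0.1, -0.031, -0.0, 0.031], [0.1, -4.2, 0.2, -0.031, -0.0, 0.031], [0.2, -4.1, 0.1, -0.031, -0.0, 0.031], [0.1, -4.1, 0.2, -0.03, -0.0, 0.031], [0.2, -4.2, 0.1, -0.031, 0.0, 0.031], [0.1, -4.1, 0.2, -0.031, 0.0, 0.03], [0.2, -4.1, 0.1, -0.031, 0.0, 0.031], [0.1, -4.2, 0.2, -0.031, -0.0, 0.031]]
end [ 0.4674 -0.0238  0.1343] [ 10.  -47.    9.9]
```

Request:
drive_tool(plan=[[[0.2,-4.1,0.1,-0.031,0,0.031],[0.1,-4.2,0.2,-0.031,0,0.031],[0.2,-4.1,0.1,-0.031,0,0.031],[0.1,-4.1,0.2,-0.031,0,0.031],[0.2,-4.1,0.1,-0.031,0,0.031],[0.1,-4.2,0.2,-0.031,0,0.031]]])

```text
time: 9.72
tool_pos: [0.491, -0.0343, 0.1339]
tool_rot: [0.725, 0.574, 0.299, -0.235]
force: [0.3, -6.1, -8.6]
finger_gap: 0.005
finger_force: 5.2
```

Request:
drive_tool(plan=[[[0.2,-4.1,0.1,-0.031,0,0.031],[0.1,-4.1,0.2,-0.03,0,0.031],[0.2,-4.2,0.1,-0.031,0,0.031],[0.1,-4.1,0.2,-0.031,0,0.03],[0.2,-4.1,0.1,-0.031,0,0.031],[0.1,-4.2,0.2,-0.031,0,0.031],[0,0,0,0,0,0]]])

```text
time: 10.6
tool_pos: [0.4705, -0.0299, 0.1385]
tool_rot: [0.791, 0.477, 0.325, -0.202]
force: [-2.5, -1.8, -8.6]
finger_gap: 0.003
finger_force: 4.7
```

```bash
python3 - <<'E'
from h import *
o=get_obs();print(o['time'],o['tool_pos'],o['force'],o['qpos'])
a=eyes.snapshot('wrist')[110:350,160:480,::-1]; b=eyes.snapshot('top')[180:330,230:430,::-1]; 
a=cv2.resize(a,(400,300));b=cv2.resize(b,(400,300))
cv2.imwrite('pics/i3.png',np.hstack([a,b]))
E
```

```text
10.6 [ 0.4705 -0.0299  0.1385] [-2.4597 -1.8398 -8.6381] [ 0.9605  1.0479 -0.8992  2.2421 -1.0006  0.0451  0.9335]
```

View pics/i3.png

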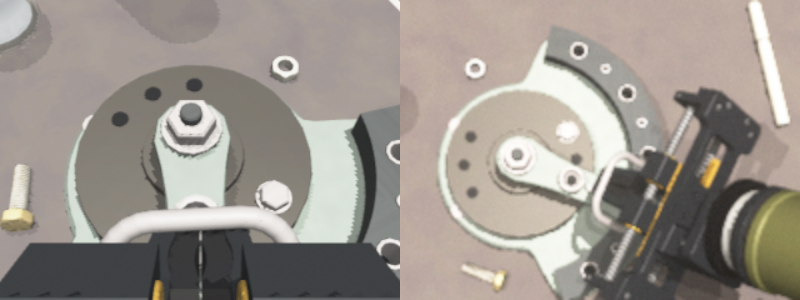

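The arm is at about −26°. Joints 5 and 6 are at the edge of their ranges, so I move away from that posture with a steeper, less yawed tool before finishing the swing.

```bash
cat >> h.py <<'E'
def state(o):
    T=wpose(o); z=T[:3,2]; rel=o['tool_pos']-PV
    print('t',o['time'],'pos',o['tool_pos'],'azim(deg)',np.degrees(np.arctan2(rel[1],rel[0])-np.arctan2(-JX[1],-JX[0])).round(1),'r',np.hypot(*rel[:2]).round(4),
     'tilt',np.degrees(np.arcsin(-z[2])).round(1),'yaw',np.degrees(np.arctan2(z[1],z[0])-np.arctan2(JX[1],JX[0])).round(1),'roll',np.degrees(np.arcsin(T[2,1])).round(1),'q',o['qpos'],'F',o['force'])
E
python3 - <<'E'
from h import *
o=get_obs(); state(o); print(wpose(o)[:3,:3])
b=lambda c,l:[(np.round(d['box']),round(d['score'],2)) for d in models.spot_in(c,l)[:1]]
f=lambda x,y:(230+x/2-.25,180+y/2-.25)
bu=ray('top',f(571,180),.07)-PV; print('bush ang',np.degrees(np.arctan2(bu[1],bu[0])-np.arctan2(-JX[1],-JX[0])),np.hypot(*bu[:2]))
E
```

```text
t 10.7 pos [ 0.471  -0.0301  0.1382] azim(deg) -27.9 r 0.0986 tilt 45.1 yaw -28.8 roll -0.5 q [ 0.9594  1.0478 -0.8983  2.2411 -1.0005  0.0445  0.9337] F [-3.208  -2.516  -9.6775]
[[ 0.3334  0.8862  0.3218]
 [ 0.6251 -0.4633  0.6282]
 [ 0.7057 -0.0083 -0.7084]]
bush ang -5.906723267943 0.4254694176837256
```

```bash
python3 - <<'E'
from h import *
f=lambda x,y:(230+x/2-.25,180+y/2-.25)
for h,p in((.07,(171,180)),(.08,(117,155))):
    q=ray('top',f(*p),h); bu=q-PV; print(q,'ang',np.degrees(np.arctan2(bu[1],bu[0])-np.arctan2(-JX[1],-JX[0])),np.hypot(*bu[:2]))
E
```

```text
[0.49   0.0084 0.07  ] ang -27.831504482117502 0.055714529082803936
[0.5128 0.0579 0.08  ] ang -75.17759626275803 0.001797992915638403
```

Request:
drive_tool(plan=[[[0,0,1,0.03,-0.07,-0.03],[0,0,1,0.03,-0.07,-0.03],[0,0,0,0,0,0]]])

```text
time: 11.08
tool_pos: [0.4733, -0.0332, 0.1356]
tool_rot: [0.793, 0.523, 0.258, -0.175]
force: [-3.8, -12.7, -7.4]
finger_gap: 0.006
finger_force: 8.6
```

```bash
python3 - <<'E'
from h import *
state(get_obs())
E
```

```text
t 11.075 pos [ 0.4733 -0.0332  0.1356] azim(deg) -25.9 r 0.1005 tilt 53.7 yaw -24.1 roll -0.5 q [ 0.7373  0.8916 -0.6187  2.1933 -0.9682  0.1995  0.8783] F [ -3.8433 -12.6762  -7.4136]
```

Request:
drive_tool(plan=[[[0,-2.5,0,0,0,0],[0,-2.5,0,0,0,0],[0,-2,0,0,0,0],[0,0,0,0,0,0]]])

```text
time: 11.58
tool_pos: [0.4668, -0.0306, 0.1355]
tool_rot: [0.794, 0.521, 0.259, -0.177]
force: [-2.6, -13.2, -6.9]
finger_gap: 0.009
finger_force: 8.3
```

```bash
python3 - <<'E'
from h import *
state(get_obs())
a=eyes.snapshot('wrist')[110:350,160:480,::-1]; b=eyes.snapshot('top')[215:290,265:365,::-1]; 
a=cv2.resize(a,(400,300));b=cv2.resize(b,(400,300),interpolation=2)
cv2.imwrite('pics/i4.png',np.hstack([a,b]))
E
```

```text
t 11.575 pos [ 0.4668 -0.0306  0.1355] azim(deg) -29.9 r 0.101 tilt 53.5 yaw -24.1 roll -0.6 q [ 0.7588  0.9004 -0.6526  2.2127 -0.97    0.1704  0.8788] F [ -2.5976 -13.192   -6.8872]
```

View pics/i4.png

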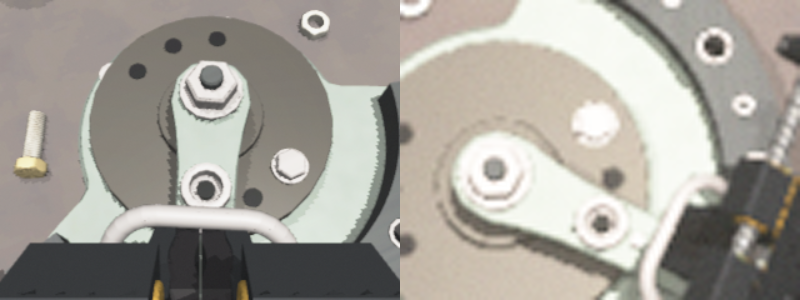

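```bash
python3 - <<'E'
from h import *
f=lambda x,y:(265+x/4-.375,215+y/4-.375)
m=ray('top',f(200.5,223),.07); p=ray('top',f(93,170),.08)
for c in(PV,np.array([.5132,.0583,0])):
    bu=m-c; print(m,p,'ang',np.degrees(np.arctan2(bu[1],bu[0])-np.arctan2(-JX[1],-JX[0])),np.hypot(*bu[:2]))
E
```

```text
[0.4888 0.0093 0.07  ] [0.513  0.0586 0.08  ] ang -29.33691136382788 0.05539118327974661
[0.4888 0.0093 0.07  ] [0.513  0.0586 0.08  ] ang -28.17908472553169 0.05471110547179702
```

Request:
drive_tool(plan=[[[0,-2.5,0,0,0,0],[0,0,0,0,0,0],[-1.5,0,2,0,0,0],[-1.5,0,2,0,0,0],[-1.5,0,2,0,0,0],[0,0,0,0,0,0]]])

```text
time: 12.42
tool_pos: [0.4644, -0.0297, 0.1278]
tool_rot: [0.794, 0.521, 0.259, -0.177]
force: [-2.9, -12.6, -6.0]
finger_gap: 0.003
finger_force: 7.3
```

```bash
python3 - <<'E'
from h import *
state(get_obs())
E
```

```text
t 12.425 pos [ 0.4644 -0.0297  0.1278] azim(deg) -31.4 r 0.1014 tilt 53.5 yaw -24.1 roll -0.6 q [ 0.7722  0.9246 -0.6775  2.2211 -0.9708  0.136   0.8877] F [ -2.8803 -12.5672  -6.0353]
```

Request:
drive_tool(plan=[[[-1.5,0,2,0,0,0],[-1.5,0,2,0,0,0],[-1.5,0,2,0,0,0],[0,0,0,0,0,0]]])

```text
time: 12.92
tool_pos: [0.4641, -0.0283, 0.1213]
tool_rot: [0.793, 0.522, 0.26, -0.178]
force: [-4.2, -13.2, -1.7]
finger_gap: 0.007
finger_force: 7.4
```

```bash
python3 - <<'E'
from h import *
state(get_obs())
im=eyes.snapshot('top')[:,:,::-1]; cv2.imwrite('pics/t5.png',im)
b=cv2.resize(im[215:290,265:365],(400,300),interpolation=2); c=cv2.resize(eyes.snapshot('scene')[190:310,230:390,::-1],(400,300),interpolation=2)
cv2.imwrite('pics/i5.png',np.hstack([c,b]))
E
```

```text
t 12.925 pos [ 0.4641 -0.0283  0.1213] azim(deg) -31.9 r 0.1003 tilt 53.3 yaw -24.0 roll -0.6 q [ 0.7795  0.9456 -0.6933  2.2228 -0.9709  0.1146  0.8971] F [ -4.2252 -13.1885  -1.6508]
```

View pics/i5.png

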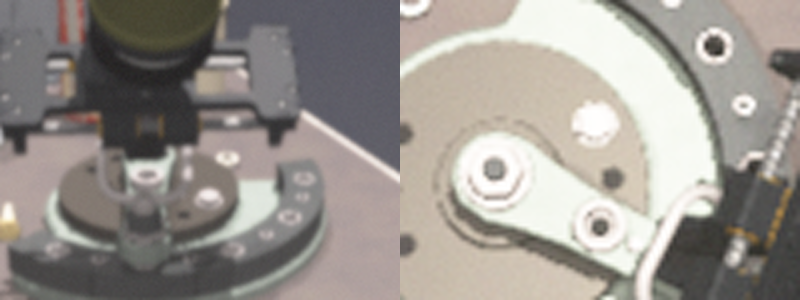

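```bash
python3 - <<'E'
from h import *
def circ(fn,guess,win=9):
    im=cv2.imread(fn); u,v=guess; s=8
    c=cv2.resize(im[v-win:v+win,u-win:u+win],None,fx=s,fy=s,interpolation=cv2.INTER_CUBIC)
    g=cv2.cvtColor(c,cv2.COLOR_BGR2GRAY); yy,xx=np.mgrid[:g.shape[0],:g.shape[1]]
    m=(np.hypot(xx-win*s,yy-win*s)<2.7*s); w=np.clip(150-g.astype(float),0,None)*m
    return u-win+((w*xx).sum()/w.sum()+.5)/s-.5, v-win+((w*yy).sum()/w.sum()+.5)/s-.5
for fn,g in(('pics/top0.png',(318,257)),('pics/t5.png',(315,272))):
    p=circ(fn,g); m=ray('top',p,.07); b=m-PV
    print(p,m,np.degrees(np.arctan2(b[1],b[0])),np.hypot(*b[:2]))
E
```

```text
(np.float64(317.695339561247), np.float64(256.6619541828487)) [0.5146 0.0034 0.07  ] -89.90695727813737 0.054967925263950924
(np.float64(314.5154575566669), np.float64(271.4387218289277)) [0.4868 0.0098 0.07  ] -119.64163221677397 0.05593456900648716
```

Request:
drive_tool(plan=[[[-2,0,0,0,0,0],[-2,0,0,0,0,0],[-2,0,0,0,0,0],[-2,0,0,0,0,0],[0,0,0,0,0,0]]])

```text
time: 13.65
tool_pos: [0.4606, -0.0296, 0.1179]
tool_rot: [0.79, 0.524, 0.261, -0.182]
force: [-0.8, 0.5, 0.4]
finger_gap: 0.006
finger_force: 0.0
```

```bash
cat >> h.py <<'E'
def bush(fn,guess,win=9):
    im=cv2.imread(fn); u,v=guess; s=8
    c=cv2.resize(im[v-win:v+win,u-win:u+win],None,fx=s,fy=s,interpolation=cv2.INTER_CUBIC)
    g=cv2.cvtColor(c,cv2.COLOR_BGR2GRAY); yy,xx=np.mgrid[:g.shape[0],:g.shape[1]]
    m=(np.hypot(xx-win*s,yy-win*s)<2.7*s); w=np.clip(150-g.astype(float),0,None)*m
    p=u-win+((w*xx).sum()/w.sum()+.5)/s-.5, v-win+((w*yy).sum()/w.sum()+.5)/s-.5
    b=ray('top',p,.07)-PV; print('bush px',p,'ang',np.degrees(np.arctan2(b[1],b[0]))+89.9,np.hypot(*b[:2]))
E
python3 - <<'E'
from h import *
state(get_obs())
im=eyes.snapshot('top')[:,:,::-1]; cv2.imwrite('pics/t6.png',im); bush('pics/t6.png',(315,271))
w=eyes.snapshot('wrist')[:,:,::-1]; cv2.imwrite('pics/w6.png',w)
b=cv2.resize(im[215:290,265:365],(400,300),interpolation=2); a=cv2.resize(w[110:350,160:480],(400,300))
cv2.imwrite('pics/i6.png',np.hstack([a,b]))
E
```

```text
t 13.65 pos [ 0.4606 -0.0296  0.1179] azim(deg) -33.2 r 0.1032 tilt 52.9 yaw -23.3 roll -0.8 q [ 0.7901  0.9575 -0.695   2.2244 -0.9621  0.1173  0.9067] F [-0.7986  0.4608  0.3867]
bush px (np.float64(314.42208810473494), np.float64(271.51269380468347)) ang -29.951634314748276 0.05584924518182057
```

View pics/i6.png

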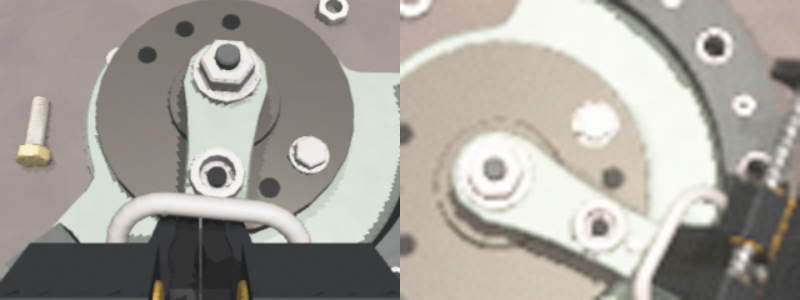

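```bash
python3 - <<'E'
from h import *
T=np.eye(4); T[:3,:3]=R.from_quat([0.79,0.524,0.261,-0.182]).as_matrix(); T[:3,3]=[.4606,-.0296,.1179]
T[:3,:3]=R.from_quat(get_obs()['tool_rot']).as_matrix()
F,jx=frame(-.524); bar=PV-.1065*jx+.1075*Z+.0195*(jx+Z)
for h in(0,.006,.012):print(h,[proj('wrist',bar+h*Z+s*.01*F[:,1],T) for s in(-1,0,1)])
E
```

```text
0 [array([314.9308, 273.0105]), array([341.0792, 275.4277]), array([367.4069, 277.8614])]
0.006 [array([314.4874, 268.7553]), array([341.715 , 271.2573]), array([369.137 , 273.7771])]
0.012 [array([314.0059, 264.1346]), array([342.4057, 266.7273]), array([371.017 , 269.3393])]
```

The bar sits where the pin-home position predicts, and there is no contact force. I withdraw along the tool axis.

Request:
drive_tool(plan=[[[0,0,-8,0,0,0],[0,0,-8,0,0,0],[0,0,-8,0,0,0],[0,0,0,0,0,0]]])

```text
time: 14.25
tool_pos: [0.4551, -0.0451, 0.1367]
tool_rot: [0.791, 0.523, 0.26, -0.18]
force: [0.6, 0.5, -0.4]
finger_gap: 0.007
finger_force: 0.0
```

Request:
drive_tool(plan=[[[0,0,-15,0,0,0],[0,0,-20,0,0,0],[0,0,-20,0,0,0],[0,0,-20,0,0,0],[0,0,-15,0,0,0],[0,0,0,0,0,0]]])

```text
time: 15.0
tool_pos: [0.4352, -0.0953, 0.2085]
tool_rot: [0.791, 0.523, 0.26, -0.18]
force: [0.5, 0.0, -1.0]
finger_gap: 0.001
finger_force: 0.0
```

```bash
python3 - <<'E'
from h import *
o=get_obs(); state(o); T=wpose(o)
w=eyes.snapshot('wrist')[:,:,::-1]; im=eyes.snapshot('top')[:,:,::-1]; cv2.imwrite('pics/t7.png',im); bush('pics/t7.png',(314,272))
a=cv2.resize(w[100:340,160:480],(400,300)); c=cv2.resize(eyes.snapshot('scene')[190:310,230:390,::-1],(400,300),interpolation=2)
cv2.imwrite('pics/i7.png',np.hstack([a,c]))
F,jx=frame(-.524); bar=PV-.1065*jx+.1075*Z+.0195*(jx+Z)
for h in(0,.006,.012):
    u=proj('wrist',bar+h*Z,T); print(h,u,(u-[160,100])*1.25)
    print(proj('scene',bar+h*Z), (proj('scene',bar+h*Z)-[230,190])*2.5)
E
```

```text
t 15.0 pos [ 0.4352 -0.0953  0.2085] azim(deg) -29.0 r 0.173 tilt 53.1 yaw -23.6 roll -0.7 q [ 0.8043  0.7018 -0.4381  2.161  -0.8027  0.519   0.7929] F [ 0.4862  0.0392 -0.9918]
bush px (np.float64(314.39709340588786), np.float64(271.57767705223284)) ang -30.083812287976556 0.05586773496148021
0 [330.531  207.5525] [213.1637 134.4406]
[289.9385 238.2101] [149.8461 120.5253]
0.006 [330.6585 203.7136] [213.3231 129.642 ]
[289.9045 235.1171] [149.7614 112.7929]
0.012 [330.792  199.6948] [213.49   124.6185]
[289.8704 232.0046] [149.6761 105.0114]
```

View pics/i7.png

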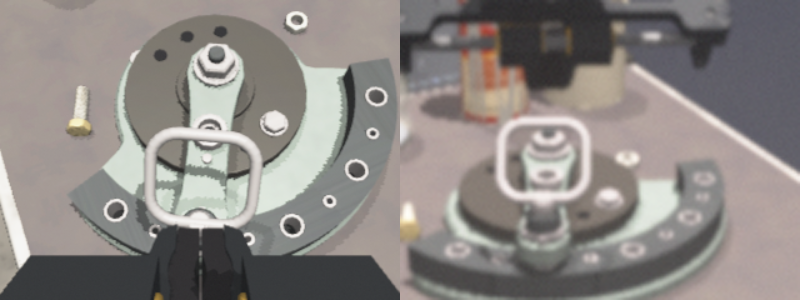

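The views agree: the ring bar is at (145,123) in the scene crop against (150,120.5) predicted with the pin home. The arm is at −30° and the hand is clear.

```bash
python3 -c "
from workcell import env
print(env.close_job())"
```

```text
the job is handed in; nothing more can be done
None
```

The jig is indexed one hole over: the camera views put the arm at about −30° on the white-circled mark's side with the pin fully home. The hand was clear at 15 s and the job is handed in, but joint 5 read −1.0006 rad for a moment, just at its −1 limit.

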